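Hold the recessed reset of a shielded test unit

TASK

Reset the test unit on the bench: slide the shutter on its top fully open, then take the stylus out of its stand, reach it straight down through the uncovered hole and push the recessed reset button all the way down with its tip. Keep it down for at least two seconds, and finish while still gripping the stylus and holding the button fully down. Leave the shutter open, and leave the loose ferrite ring, attenuator and heat sink where they are.

Things in the scene. Friction and masses are not known exactly. Their poses are not given: they have to be found in the camera images.
- unit: The fixed test unit, an aluminium and grey box 160 (x) by 240 (y) by 64 mm high with three coaxial sockets on its -x side; origin at the centre of its underside, z up, y the way in which the shutter opens. Cooling fins 8 mm high cross its top near the +y end (y from 84 to 116 mm); two shutter rails 7 mm high, 46 mm apart inside, run along y either side of the hole.
- aperture (a point): Centre of the round reset hole, 18 mm in diameter, in the unit's flat top (64 mm above the bench, 40 mm to -y of the unit's centre), with the unit's axes. It goes straight down 34 mm; in it lies a plain white round button 15 mm in diameter, its top 25 mm below the unit's top at rest. The shutter covers the hole at first.
- reset_button (a joint): How far the reset button is pressed in, in m: 0 at rest, 0.006 fully down. A spring: it starts to move at 2 N and is fully down at 5 N; it comes back when let go.
- shutter (a joint): How far the shutter has slid, in m, towards +y of the unit: between 0 and 0.010 at the start (hole covered), 0.050 fully open against its stop. It slides with about 1.5 N of friction and stays where it is left.
- shutter_grip (a point): Centre of the upright grip fin on the shutter, with the unit's axes. The shutter is a steel plate 44 by 44 by 4 mm on the unit's top; on its middle stands the fin, 10 mm thick along y (the sliding direction), 30 mm along x, 22 mm high: its top is 11 mm above this point, the plate 11 mm below. With the shutter at 0 the fin stands right above the hole.
- stylus_grip (a point): Centre of the stylus' handle, half-way up it. The stylus stands upright and loose in its stand: a black round handle 20 mm in diameter and 50 mm long above a white round shank 10 mm in diameter and 60 mm long. z runs along the stylus, from the tip to the handle. It weighs about 50 g, too little to press the button by itself.
- stylus_tip (a point): The lower end of the stylus' shank, flat, on its axis, 85 mm below the handle's centre. z runs up along the stylus.
- stand_mouth (a point): Centre of the top of the stylus' stand, a fixed grey block 60 by 60 by 70 mm high with a 13 mm hole, 64 mm deep. The handle's lower end rests on this top, so the stylus must rise 60 mm to leave the stand.
- ring_centre (a point): Centre of a loose black ferrite ring lying flat, 68 mm across and 26 mm high, to be left alone.
- attenuator_centre (a point): Middle of a loose attenuator, a steel cube of 36 mm on a 50 mm square aluminium plate with a brass stud on top, 56 mm high in all, 25 mm above its foot; to be left alone.
- heatsink_centre (a point): Middle of a loose black finned heat sink, 80 by 50 by 34 mm, to be left alone.

How it is judged:
By the outcome, as a careful person would: the job done as asked, in the order asked, and still so for the second after the job is handed in, while the arm keeps its last pose, push and grip.
It also fails if it takes over 54 s, if anything falls off the work surface, if the arm or the gripper's body presses on something with over 40 N, if the wrist force passes 120 N, or if a joint passes its speed limit or range.

ROBOT

A 6-joint arm with a two-finger parallel gripper is mounted at the origin on the work surface. World frame = base frame: x ahead of the robot, y to its left, z up, the work surface at z = 0. Lengths are in m, angles in rad, forces in N, time in s.
With the tool pointing down it reaches from about 0.35 to 0.975 m from the base axis. Payload 4.9 kg.
Tool frame: the origin (TCP) lies midway between the tips of the shut fingers; the grasp point (between the pads) lies 19 mm behind it; z points along the fingers, y is the direction in which the jaws open and shut (so a half turn about z gives the same grasp; the last joint's range is limited). The gripper opens to 85 mm and grips with 20 to 120 N. Pads are 22 mm wide; open, the fingers measure 114 mm over their backs; the gripper's body (76 mm by 85 mm) begins 54 mm behind the grasp point. The pads swing forward as they close: fully open they stand 13 mm farther back than shut.
Start: joints at [1.163, 0.053, 1.613, -0, 1.476, -0.119], TCP at [0.178, 0.599, 0.231] pointing down, gripper open.
Joint ranges: [-3.01, 3.01], [-1.01, 2.22], [0.06, 2.58], [-1.02, 4.17], [0.09, 2.62], [-3.14, 3.14]. Speed limits (rad/s): [2.57, 2.57, 3.14, 3.14, 3.14, 3.14].

INTERFACE

Orientations are given as a rotation vector (axis times angle).
In Python, from station import ctrl gives the robot as it stands.
- The arm moves only by the shell command python3 -m jog 'ROWS' [FORCE]. ROWS is JSON, one flat list of numbers, 7 for each row, row after row: the opening, from 0 (shut) to 1 (fully open), then the shift along the tool's x, y, z in m, then the turn, a rotation vector about the tool's x, y, z in degrees. A call has 1 to 10 rows; each row shifts and turns the commanded pose from where the row before left it, along the tool's axes as they then stand; what a row does not reach is not made up. A row lasts 1/8 s, in which the tool goes at most 62.5 mm and 10.7 degrees, less where a joint would pass 70% of its speed; a pose out of reach is approached as far as the arm can. A call with a gripper value outside its range is refused whole. The fingers move at their own pace and stop on an object; FORCE is the grip in N (left out, the last holds). Time passes only in rows, so rows that do not move let the fingers close. It gives the time, the measured TCP pose, the force and the opening at its end, in the units of the state.
- ctrl.get_obs(): the state, without advancing time (a new reading comes with each control period).
- ctrl.get_image(name): name is "scene" or "side" or "wrist"; returns a dict with "image" (400x640x3 uint8, blue, green, red), "camera_matrix" (3x3 intrinsics, pixels), "rvec" (rotation vector, rad) and "tvec" (3), from world to camera coordinates, as OpenCV has them; the wrist camera has in their place "mount" (4x4, takes a point from camera to tool coordinates, whose origin is the TCP and whose axes are the flange's). Camera axes: x right, y down, z forward; pixel columns grow to the right and rows downward; lengths in m; the calibration is good to about 2 mm. The wrist camera is an equidistant fisheye: a pixel r from the principal point sees the ray r / f radians off the axis. A picture is of the moment at which its call begins: read the wrist's pose just before it. There is no depth.
- ctrl.finish_job(): hands the job in, once; it reports no verdict.
Trained networks look in a picture, given as the dict that the camera call returned (one of the last four; its "shot" number tells which), for a name from the list of things; names that differ only in an ending like _2 or _b are one class to them, and where a whole thing is asked for, a point or a joint stands for the part that bears it (a point fixed in the world has none). Each returns a list of dicts, best first, with "p" (0 to 1); they miss things now and then, are a little off and sometimes report something else, mostly with a low value. They report only what shows in the picture. A call takes as long as a camera call.
- ctrl.boxes_of(target, picture): "box" ([centre column, centre row, width, height] in pixels, round what is visible of it).
The state is a dict: "t": time; "q": joint angles; "dq": joint speeds; "effort": joint torques, N m; "tool_pos": TCP position; "tool_rot": TCP orientation; "contact_force": force on the tool from outside, world axes, zero at the start; "wrist_torque": the same for the moment, N m; "opening": finger opening in m.
Only numpy, scipy, OpenCV 4.12 (cv2) and the standard library are available. Lean on these libraries where they do the work, as an engineer would, in place of code of your own. Each camera call takes 0.05 s, during which the arm holds its last target. There are 200 camera calls.

## Working session

There is one attempt and no reset: what is moved stays moved. The work goes in short steps, Python scripts to look and compute and a shell command to move; the robot and the scene stay as the last step left them, time stands still between calls to the robot, and variables do not carry over. Pictures are saved under pics/ and viewed, about 8 in all and at most 12, crops included, and the job is handed in when it is done.

```bash
mkdir -p pics
cat > h.py <<'E'
import numpy as np, cv2
from station import ctrl
from scipy.spatial.transform import Rotation as R
def cam(p): return np.array(p["camera_matrix"]),R.from_rotvec(np.array(p["rvec"]).ravel()).as_matrix(),np.array(p["tvec"]).ravel()
def ray(p,uv):
    K,r,t=cam(p); d=r.T@np.linalg.inv(K)@np.array([uv[0],uv[1],1.]); return -r.T@t,d
def atz(p,uv,z):
    o,d=ray(p,uv); return o+d*(z-o[2])/d[2]
def tri(obs):
    A=np.zeros((3,3));b=np.zeros(3)
    for p,uv in obs:
        o,d=ray(p,uv);d=d/np.linalg.norm(d);M=np.eye(3)-np.outer(d,d);A+=M;b+=M@o
    return np.linalg.solve(A,b)
def proj(p,X):
    K,r,t=cam(p); return cv2.projectPoints(np.array(X,float).reshape(-1,3),np.array(p["rvec"],float),np.array(p["tvec"],float),K,None)[0].reshape(-1,2)
E
python3 - <<'E'
from h import *
o=ctrl.get_obs(); print({k:np.round(v,3) for k,v in o.items()})
for n in ["scene","side","wrist"]:
    p=ctrl.get_image(n); cv2.imwrite(f"pics/{n}0.png",p["image"])
    print(n,{k:np.round(v,3).tolist() for k,v in p.items() if k not in("image",)})
    for t in ["unit","shutter","shutter_grip","stylus_grip","stylus_tip","stand_mouth","ring_centre","attenuator_centre","heatsink_centre"]:
        try: print(t,[(np.round(b["box"],1).tolist(),round(b["p"],2)) for b in ctrl.boxes_of(t,p)[:2]])
        except Exception as e: print(t,e)
E
```

```text
{'t': np.float64(0.0), 'q': array([ 1.163,  0.053,  1.614, -0.   ,  1.476, -0.119]), 'dq': array([-0.001,  0.   ,  0.002,  0.   ,  0.   , -0.   ]), 'effort': array([ 0.0000e+00, -3.9369e+01, -3.7017e+01, -0.0000e+00,  7.0000e-03,
        0.0000e+00]), 'tool_pos': array([0.178, 0.599, 0.23 ]), 'tool_rot': array([-4.520e-01, -3.108e+00,  3.000e-03]), 'contact_force': array([ 0.609, -0.38 ,  0.097]), 'wrist_torque': array([-0.005, -0.006,  0.022]), 'opening': np.float64(0.085)}
scene {'camera_matrix': [[436.133, 0.0, 318.921], [0.0, 436.133, 204.317], [0.0, 0.0, 1.0]], 'rvec': [1.742, 2.154, -0.555], 'tvec': [0.187, -0.428, 1.321], 'shot': 1}
unit [([253.2, 207.8, 117.9, 90.3], 0.58), ([419.5, 239.3, 12.7, 16.6], 0.48)]
shutter [([240.4, 192.9, 24.3, 19.6], 0.52)]
shutter_grip [([241.0, 195.6, 26.8, 19.3], 0.78)]
stylus_grip [([419.8, 238.2, 11.7, 20.2], 0.47)]
stylus_tip [([419.5, 240.3, 15.2, 18.6], 0.42), ([253.2, 205.3, 118.3, 90.2], 0.27)]
stand_mouth [([412.2, 252.4, 38.3, 40.4], 0.65)]
ring_centre [([420.9, 193.7, 35.0, 32.8], 0.69)]
attenuator_centre [([481.7, 250.5, 32.6, 32.0]
[... 463 characters left out ...]
nd_mouth [([269.9, 292.9, 42.9, 49.1], 0.59)]
ring_centre [([355.1, 313.7, 36.2, 41.8], 0.86)]
attenuator_centre [([272.1, 375.4, 42.9, 48.6], 0.63)]
heatsink_centre [([317.8, 143.2, 28.8, 12.4], 0.83), ([325.0, 186.2, 83.3, 80.5], 0.51)]
wrist {'camera_matrix': [[309.707, 0.0, 319.423], [0.0, 309.707, 200.791], [0.0, 0.0, 1.0]], 'mount': [[0.001, -0.945, -0.326, 0.083], [1.0, 0.001, 0.001, 0.001], [-0.001, -0.326, 0.945, -0.143], [0.0, 0.0, 0.0, 1.0]], 'shot': 3}
unit [([62.2, 381.2, 54.6, 37.6], 0.94)]
shutter []
shutter_grip []
stylus_grip []
stylus_tip [([184.8, 398.0, 23.0, 3.7], 0.3)]
stand_mouth []
ring_centre []
attenuator_centre []
heatsink_centre [([61.8, 383.2, 54.7, 33.6], 0.35)]
```

Run:
```python
import cv2
a=cv2.imread("pics/scene0.png")[130:300,130:530];b=cv2.imread("pics/side0.png")[110:300,220:420]
cv2.imwrite("pics/a.png",cv2.resize(a,None,fx=2,fy=2,interpolation=cv2.INTER_CUBIC))
cv2.imwrite("pics/b.png",cv2.resize(b,None,fx=3,fy=3,interpolation=cv2.INTER_CUBIC))
```

```text
(no output)
```

View pics/a.png

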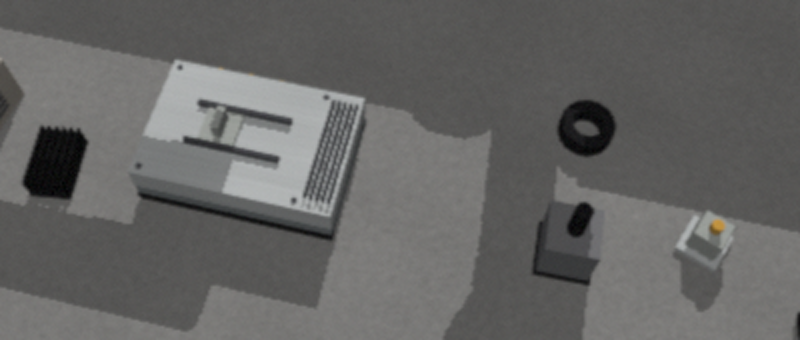

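View pics/b.png

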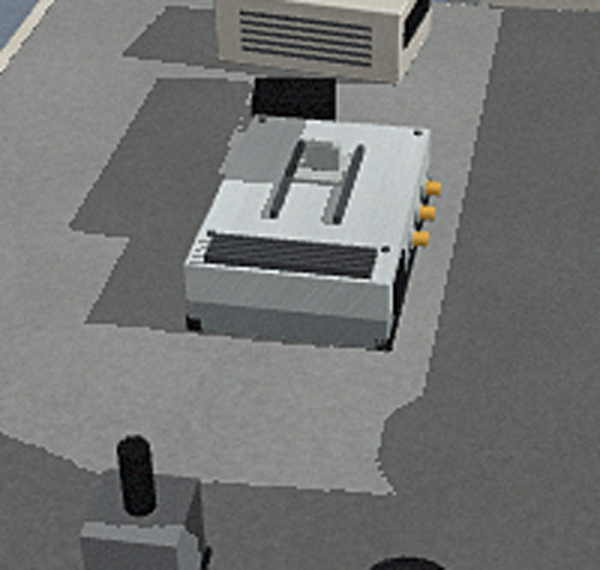

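The scene crop shows the unit with its fins to the right (+y) and its sockets at the top (-x), the shutter at image px ~(240,192), and the stylus at ~(420,239). The side crop agrees: fins towards the camera, shutter at the far end. Next I fit poses from the corners.

```bash
cat > fit.py <<'E'
from h import *
from scipy.optimize import least_squares
s=ctrl.get_image("scene"); d=ctrl.get_image("side")
C=np.array([[-.08,-.12,.064],[-.08,.12,.064],[.08,.12,.064],[.08,-.12,.064]])
ps=np.array([[178,62],[365,98],[333,217],[137,182]])/2+[130,130]
pd=np.array([[430,128],[390,285],[187,263],[252,117]])/3+[220,110]
def W(v,P): return P@R.from_euler('z',v[2]).as_matrix().T+[v[0],v[1],0]
f=lambda v:np.r_[(proj(s,W(v,C))-ps).ravel(),(proj(d,W(v,C))-pd).ravel()]
x0=[*atz(s,ps.mean(0),.064)[:2],0]
best=min((least_squares(f,[x0[0],x0[1],a],loss='soft_l1') for a in np.arange(0,6.3,.8)),key=lambda r:r.cost)
v=best.x; print("unit",v,np.degrees(v[2])); print(np.round(f(v),1))
g=tri([(s,[241,192.8]),(d,[328,163])]);print("shutter net",g, (g-[v[0],v[1],0])@R.from_euler('z',v[2]).as_matrix())
print("ap",W(v,np.array([[0,-.04,.064]])))
print("stylus tri",tri([(s,[419.7,238.8]),(d,[264.5,268.5])]))
for n,a,b in [("ring",[420.9,193.7],[355.1,313.7]),("att",[481.7,250.5],[272.1,375.4]),("hs",[155.9,211.1],[317.8,143.2])]: print(n,tri([(s,a),(d,b)]))
for im,p in((s,"scene"),(d,"side")):
    I=im["image"].copy();
    for y in(0,.01,.05):
        pass
E
python3 fit.py
```

```text
unit [ 0.56392324 -0.22089094 -0.01522299] -0.8722129760275511
[-0.4 -1.1  1.3 -0.5  0.8 -0.6 -3.2 -4.6 -0.9 -0.1 -0.3 -0.2 -1.5  0.8
 -0.6 -0.8]
shutter net [ 0.56259619 -0.2571883   0.07242688] [-0.00077437 -0.03631336  0.07242688]
ap [[ 0.56331435 -0.2608863   0.064     ]]
stylus tri [0.60792072 0.16023747 0.09494787]
ring [0.44036991 0.16432794 0.00736728]
att [0.56172997 0.31742005 0.00612698]
hs [ 0.62620318 -0.46124862  0.01580347]
```

```bash
python3 -m jog '[1,0,0,0,0,0,-7.85, 1,0,0,0,0,0,-7.85, 1,-0.025,-0.0534,0.002,0,0,0, 1,-0.025,-0.0534,0.002,0,0,0, 1,-0.025,-0.0534,0.002,0,0,0, 1,-0.025,-0.0534,0.002,0,0,0, 1,-0.025,-0.0534,0.002,0,0,0, 1,-0.025,-0.0534,0.002,0,0,0, 1,-0.025,-0.0534,0.002,0,0,0, 1,-0.025,-0.0534,0.002,0,0,0]'
python3 -m jog '[1,-0.025,-0.0534,0.002,0,0,0, 1,-0.025,-0.0534,0.002,0,0,0, 1,-0.025,-0.0534,0.002,0,0,0, 1,-0.025,-0.0534,0.002,0,0,0, 1,-0.025,-0.0534,0.002,0,0,0, 1,-0.025,-0.0534,0.002,0,0,0, 1,-0.025,-0.0534,0.002,0,0,0, 1,-0.025,-0.0534,0.002,0,0,0, 1,0,0,0,0,0,0]'
cat >> h.py <<'E'
def wcam():
    o=ctrl.get_obs(); p=ctrl.get_image("wrist"); T=np.eye(4);T[:3,:3]=R.from_rotvec(o["tool_rot"]).as_matrix();T[:3,3]=o["tool_pos"]
    return p,T@np.array(p["mount"])
def wray(p,T,uv):
    K=np.array(p["camera_matrix"]);m=(np.array(uv,float)-K[:2,2])/K[0,0];r=np.hypot(*m)
    d=np.r_[m/r*np.sin(r),np.cos(r)]; return T[:3,3],T[:3,:3]@d
def watz(p,T,uv,z):
    o,d=wray(p,T,uv); return o+d*(z-o[2])/d[2]
def wproj(p,T,X):
    c=(np.array(X,float).reshape(-1,3)-T[:3,3])@T[:3,:3];K=np.array(p["camera_matrix"]);h=np.hypot(c[:,0],c[:,1]);a=np.arctan2(h,c[:,2])
    return c[:,:2]/h[:,None]*a[:,None]*K[0,0]+K[:2,2]
E
python3 - <<'E'
from h import *
o=ctrl.get_obs();print({k:np.round(o[k],4).tolist() for k in("t","q","tool_pos","tool_rot","contact_force")})
p,T=wcam();I=p["image"].copy()
for t in ["shutter_grip","unit","shutter"]: print(t,[(np.round(b["box"],1).tolist(),round(b["p"],2)) for b in ctrl.boxes_of(t,p)[:2]])
v=[.5639,-.2209,-.0152]; W=lambda P:np.array(P)@R.from_euler('z',v[2]).as_matrix().T+[v[0],v[1],0]
for q in wproj(p,T,W([[-.08,-.12,.064],[-.08,.12,.064],[.08,.12,.064],[.08,-.12,.064],[0,-.04,.064]])): cv2.circle(I,tuple(int(a) for a in q),3,(0,0,255),1)
cv2.imwrite("pics/w1.png",I)
E
```

```text
t: 2.85
tool_pos: [0.3722, 0.1673, 0.2157]
tool_rot: [0.023, 3.14, 0.001]
contact_force: [1.1, 0.9, 0.5]
opening: 0.0853
t: 3.98
tool_pos: [0.5657, -0.2645, 0.198]
tool_rot: [-0.029, -3.14, -0.001]
contact_force: [-0.7, -0.3, -0.1]
opening: 0.0856
{'t': 3.975, 'q': [-0.5562, 0.0744, 1.6463, -0.0004, 1.4223, -2.1083], 'tool_pos': [0.5657, -0.2645, 0.198], 'tool_rot': [-0.0292, -3.1401, -0.0006], 'contact_force': [-0.6826, -0.3428, -0.0542]}
shutter_grip [([326.6, 185.6, 49.5, 49.3], 0.88)]
unit [([357.8, 172.8, 248.5, 180.3], 0.58)]
shutter [([328.2, 186.8, 51.5, 45.4], 0.97)]
```

View pics/w1.png

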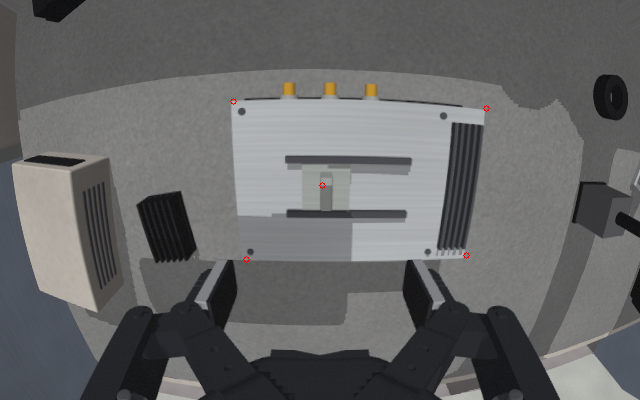

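The overlay fits the unit to within a few px, and the shutter plate centre is at ~(327,189). I zoom in to refine the pose.

Run:
```python
from h import *
p,T=wcam();I=p["image"][90:275,225:495]
np.save("pics/T1.npy",T)
cv2.imwrite("pics/w1z.png",cv2.resize(I,None,fx=2.9,fy=2.9,interpolation=cv2.INTER_CUBIC))
```

```text
(no output)
```

View pics/w1z.png

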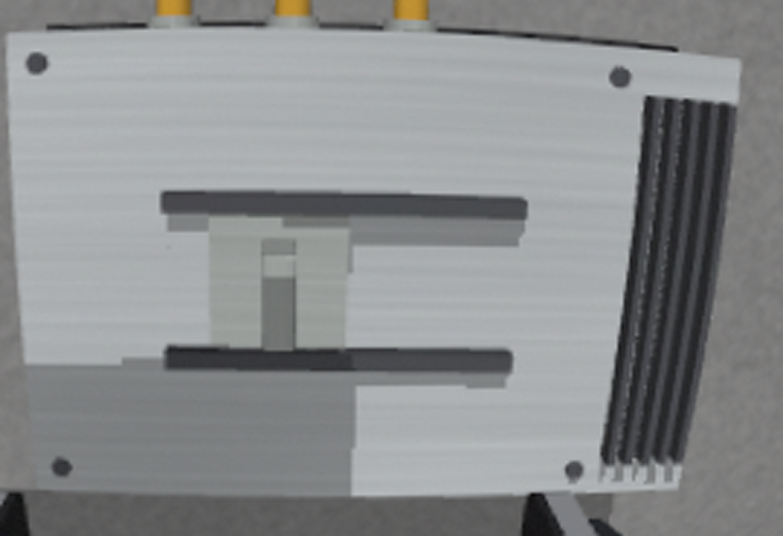

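```bash
cat > fit2.py <<'E'
from h import *
from scipy.optimize import least_squares
p=ctrl.get_image("scene"); s=p; d=ctrl.get_image("side"); w=ctrl.get_image("wrist"); T=np.load("pics/T1.npy")
C=np.array([[-.08,-.12,.064],[-.08,.12,.064],[.08,.12,.064],[.08,-.12,.064]])
pw=np.array([[7,32],[741,60],[679,490],[29,489]])/2.9+[225,90]
def W(v,P): return P@R.from_euler('z',v[2]).as_matrix().T+[v[0],v[1],0]
f=lambda v:(wproj(w,T,W(v,C))-pw).ravel()
v=least_squares(f,[.564,-.22,0]).x; print(v,np.round(f(v),1))
Rm=R.from_euler('z',v[2]).as_matrix()
for n,z,q in [("plateT",.068,(280,220)),("plateB",.068,(278,345)),("fin",.09,(279,300)),("finbot",.09,(279,350)),("rail up in",.071,(270,215)),("rail low in",.071,(270,347)),("plateL",.068,(209,280)),("plateR",.068,(349,280))]:
    X=watz(w,T,np.array(q)/2.9+[225,90],z); print(n,np.round(X,4),np.round((X-[v[0],v[1],0])@Rm,4))
print("ap",W(v,np.array([[0,-.04,.064]])))
E
python3 fit2.py
```

```text
[ 0.56447385 -0.22490937 -0.0299196 ] [-0.2 -0.1 -0.6  0.5 -1.8 -0.5  2.4 -0.7]
plateT [ 0.5433 -0.2574  0.068 ] [-0.0202 -0.0331  0.068 ]
plateB [ 0.585  -0.2585  0.068 ] [ 0.0215 -0.033   0.068 ]
fin [ 0.5626 -0.2581  0.09  ] [-0.0009 -0.0332  0.09  ]
finbot [ 0.5784 -0.2582  0.09  ] [ 0.0149 -0.0329  0.09  ]
rail up in [ 0.541  -0.2605  0.071 ] [-0.0224 -0.0363  0.071 ]
rail low in [ 0.5845 -0.2611  0.071 ] [ 0.0211 -0.0356  0.071 ]
plateL [ 0.5626 -0.2803  0.068 ] [-0.0002 -0.0554  0.068 ]
plateR [ 0.5632 -0.2356  0.068 ] [-0.001  -0.0107  0.068 ]
ap [[ 0.56327725 -0.26489146  0.064     ]]
```

```bash
python3 -m jog '[0.6,0.0028,0.0064,0.04,0,0,0, 0.5,0,0,0.04,0,0,0, 0.5,0,0,0.03,0,0,0, 0.5,0,0,0.013,0,0,0, 0.5,0,0,0,0,0,0, 0,0,0,0,0,0,0, 0,0,0,0,0,0,0, 0,0,0,0,0,0,0, 0,0,0,0,0,0,0, 0,0,0,0,0,0,0]' 30
```

```text
t: 5.62
tool_pos: [0.5638, -0.2556, 0.0785]
tool_rot: [0.024, 3.138, -0.003]
contact_force: [0.1, -0.4, 6.4]
opening: 0.0089
```

```bash
python3 -m jog '[0,0,0,-0.003,0,0,0, 0,0,0.005,0,0,0,0, 0,0,0.007,0,0,0,0, 0,0,0.007,0,0,0,0, 0,0,0.007,0,0,0,0, 0,0,0.007,0,0,0,0]'; python3 -m jog '[0,0,0.006,0,0,0,0, 0,0,0.002,0,0,0,0]';  python3 -m jog '[0,0,0.002,0,0,0,0, 0,0,0,0,0,0,0]'; python3 -m jog '[0,0,0.002,0,0,0,0, 0,0,0,0,0,0,0]'
```

```text
t: 6.38
tool_pos: [0.5646, -0.2215, 0.0787]
tool_rot: [0.024, 3.137, -0.001]
contact_force: [8.3, -1.7, -6.3]
opening: 0.0089
t: 6.62
tool_pos: [0.5648, -0.2153, 0.0787]
tool_rot: [0.023, 3.136, -0.008]
contact_force: [8.5, -11.4, -10.4]
opening: 0.0087
t: 6.88
tool_pos: [0.5648, -0.2151, 0.0786]
tool_rot: [0.024, 3.136, -0.012]
contact_force: [8.3, -12.9, -11.0]
opening: 0.0089
t: 7.12
tool_pos: [0.5648, -0.2151, 0.0787]
tool_rot: [0.024, 3.136, -0.018]
contact_force: [9.7, -19.2, -14.2]
opening: 0.0088
```

```bash
python3 -m jog '[0.4,0,-0.003,0,0,0,0, 0.4,0,0,0,0,0,0, 0.4,0,0,0,0,0,0, 0.4,0,0,-0.03,0,0,0, 0.4,0,0,-0.04,0,0,0, 0.4,0,0,-0.05,0,0,0, 0.4,0,-0.025,0,0,0,0, 0.4,0,0,0,0,0,0]'
python3 - <<'E'
from h import *
p,T=wcam();I=p["image"];np.save("pics/T2.npy",T);print(ctrl.get_obs()["tool_pos"])
cv2.imwrite("pics/w2z.png",cv2.resize(I[90:275,225:495],None,fx=2.9,fy=2.9,interpolation=cv2.INTER_CUBIC))
E
```

```text
t: 8.12
tool_pos: [0.5627, -0.2386, 0.1992]
tool_rot: [-0.025, -3.141, 0.0]
contact_force: [-0.1, -0.0, -0.5]
opening: 0.0341
[ 0.56214587 -0.23768093  0.19797676]
```

View pics/w2z.png

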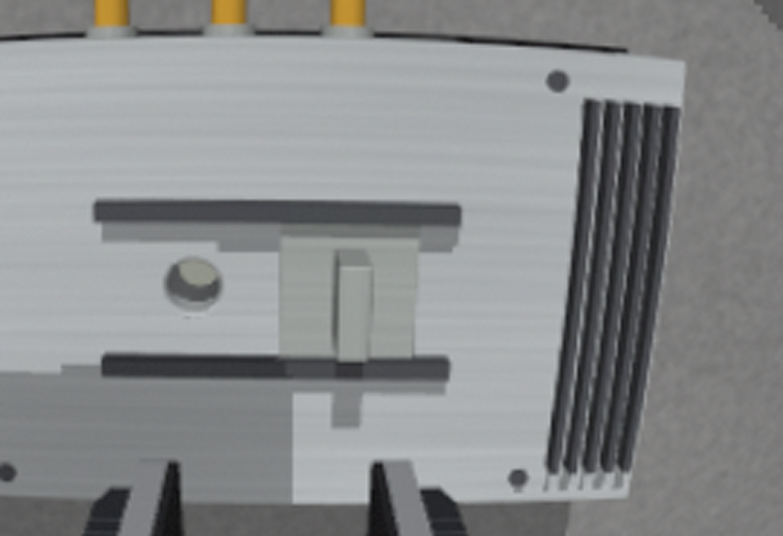

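The shutter is at its stop and the hole is clear at zoom (193,284). Next I measure the hole and then go to the stylus.

```bash
python3 - <<'E'
from h import *
p=ctrl.get_image("wrist");T=np.load("pics/T2.npy")
for n,z,q in [("hole",.064,(193,284)),("L",.064,(164,284)),("R",.064,(222,284)),("plate",.068,(347.5,298)),("fintop",.09,(355,310)),("railTL",.071,(94,223)),("railTR",.071,(461,226)),("railBL",.071,(102,354)),("railBR",.071,(449,358))]:
    print(n,np.round(watz(p,T,np.array(q)/2.9+[225,90],z),4))
E
python3 -m jog '[0.7,0,0.0625,0,0,0,0, 0.7,0,0.0625,0,0,0,0, 0.7,-0.006,0.0625,-0.006,0,0,0, 0.7,-0.006,0.06,-0.006,0,0,0, 0.7,-0.006,0.06,-0.006,0,0,0, 0.7,-0.008,0.06,-0.006,0,0,0, 0.7,-0.008,0.03,-0.006,0,0,0, 0.7,0,0,0,0,0,0]'
python3 - <<'E'
from h import *
p,T=wcam();I=p["image"];np.save("pics/T3.npy",T);print(ctrl.get_obs()["tool_pos"],ctrl.get_obs()["tool_rot"])
cv2.imwrite("pics/w3.png",I)
for t in ["stylus_grip","stand_mouth"]: print(t,[(np.round(b["box"],1).tolist(),round(b["p"],2)) for b in ctrl.boxes_of(t,p)[:2]])
E
```

```text
hole [ 0.5624 -0.2643  0.064 ]
L [ 0.5622 -0.2738  0.064 ]
R [ 0.5626 -0.2549  0.064 ]
plate [ 0.5667 -0.2145  0.068 ]
fintop [ 0.5635 -0.214   0.09  ]
railTL [ 0.5397 -0.2941  0.071 ]
railTR [ 0.5424 -0.179   0.071 ]
railBL [ 0.5837 -0.2948  0.071 ]
railBR [ 0.5868 -0.1808  0.071 ]
t: 9.22
tool_pos: [0.6019, 0.1612, 0.2278]
tool_rot: [-0.017, -3.139, -0.0]
contact_force: [0.5, 0.5, 0.5]
opening: 0.0598
[0.60175727 0.15971161 0.2275848 ] [-1.96925774e-02 -3.13873994e+00  9.70072001e-04]
stylus_grip [([317.2, 195.1, 21.3, 34.1], 0.59)]
stand_mouth [([320.4, 181.2, 62.7, 69.3], 0.57), ([322.2, 32.5, 67.0, 60.1], 0.36)]
```

View pics/w3.png

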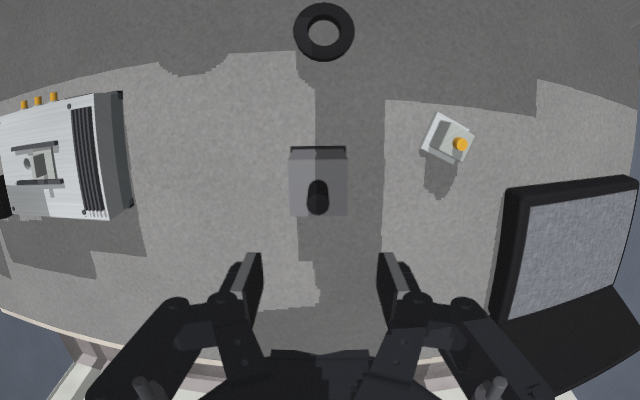

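Run:
```python
from h import *
p=ctrl.get_image("wrist");T=np.load("pics/T3.npy")
I=p["image"][140:225,280:360]
g=I.max(2); print(g.shape)
m=(g<25).astype(np.uint8);n,l,s,c=cv2.connectedComponentsWithStats(m);print(s,c)
for q in [(290,159),(346,159),(348,216),(289,216)]: print(np.round(watz(p,T,q,.07),4))
i=1+np.argmax([s[k][4]*(20<c[k][1]<80) for k in range(1,n)]); M=(l==i)
for r in range(30,80,3):
    x=np.where(M[r])[0]
    if len(x): print(r+140,x.min()+280,x.max()+280)
for q in [(317.5,204),(317.5,205)]: print("top",np.round(watz(p,T,q,.12),4))
# model circle silhouettes of the handle
from scipy.optimize import least_squares
mask=np.zeros((400,640),np.uint8);mask[140:225,280:360]=M.astype(np.uint8)
a=np.linspace(0,6.28,40)
def sil(v):
    P=np.r_[[[v[0]+.01*np.cos(t),v[1]+.01*np.sin(t),z] for z in(.07,.12) for t in a]]
    h=cv2.convexHull(wproj(p,T,P).astype(np.float32)).reshape(-1,2)
    o=np.zeros((1600,2560),np.uint8);cv2.fillPoly(o,[np.round(h*4+1.5).astype(int)],255)
    return cv2.resize(o,(640,400),interpolation=cv2.INTER_AREA)/255.
best=min(((np.abs(sil((x,y))-mask).sum(),x,y) for x in np.arange(.600,.616,.001) for y in np.arange(.152,.168,.001)));print(best,mask.sum())
```

```text
(85, 80)
[[   0    0   80   85 6719]
 [  39   41   13   17   81]] [[39.44575086 41.92826313]
 [44.         47.95061728]]
[0.5781 0.1328 0.07  ]
[0.5787 0.1883 0.07  ]
[0.6394 0.1914 0.07  ]
[0.6388 0.1294 0.07  ]
182 319 325
185 320 328
188 321 327
191 320 329
194 324 330
197 331 331
top [0.608 0.16  0.12 ]
top [0.6089 0.16   0.12  ]
(np.float64(614.2862745098039), np.float64(0.6), np.float64(0.162)) 81
```

```bash
python3 -m jog '[0.7,-0.0065,0,0.04,0,0,0, 0.7,0,0,0.04,0,0,0, 0.7,0,0,0.04,0,0,0, 0.7,0,0,0.028,0,0,0, 0.7,0,0,0,0,0,0, 0,0,0,0,0,0,0, 0,0,0,0,0,0,0, 0,0,0,0,0,0,0, 0,0,0,0,0,0,0, 0,0,0,0,0,0,0]' 70
```

```text
t: 10.68
tool_pos: [0.6106, 0.1586, 0.0835]
tool_rot: [0.023, 3.138, -0.0]
contact_force: [-0.9, -2.3, 6.0]
opening: 0.0185
```

```bash
python3 -m jog '[0,0,0,-0.02,0,0,0, 0,0,0,-0.03,0,0,0, 0,0,0,-0.03,0,0,0, 0,0,0,-0.04,0,0,0, 0,0,0,0,0,0,0]'; python3 -m jog '[0,0.006,-0.04,0,0,0,0, 0,0.006,-0.055,0,0,0,0, 0,0.006,-0.055,0,0,0,0, 0,0.006,-0.055,0,0,0,0, 0,0.006,-0.055,0,0,0,0, 0,0.006,-0.055,0,0,0,0, 0,0.006,-0.055,0,0,0,0, 0,0.005,-0.05,0,0,0,0, 0,0,0,0,0,0,0, 0,0,0,0,0,0,0]'
python3 - <<'E'
from h import *
o=ctrl.get_obs();print(o["tool_pos"],o["tool_rot"],o["contact_force"],o["opening"])
p,T=wcam();s=ctrl.get_image("scene");d=ctrl.get_image("side");np.save("pics/T4.npy",T)
tp=o["tool_pos"]-[0,0,.0735];ap=np.array([.5627,-.2644,.064])
for im,pr in((p,lambda X:wproj(p,T,X)),(s,lambda X:proj(s,X)),(d,lambda X:proj(d,X))): print(np.round(pr(np.array([tp,ap])),1).tolist())
def crop(I,c,k,w=400,h=300):
    x=int(c[0]-w/2/k);y=int(c[1]-h/2/k);print(x,y,k);return cv2.resize(I[y:y+int(h/k),x:x+int(w/k)],(w,h),interpolation=cv2.INTER_CUBIC)
A=crop(p["image"],wproj(p,T,(tp+ap)/2)[0],3);B=crop(s["image"],proj(s,(tp+ap)/2)[0],6);D=crop(d["image"],proj(d,(tp+ap)/2)[0],5)
for n,i in(("w",p),("s",s),("d",d)): cv2.imwrite(f"pics/{n}4.png",i["image"])
cv2.imwrite("pics/m4.png",np.vstack([np.hstack([A,B]),np.hstack([D,D*0])]))
for i in(p,s,d): print([(np.round(b["box"],1).tolist(),round(b["p"],2)) for b in ctrl.boxes_of("stylus_tip",i)[:2]])
E
```

```text
t: 11.3
tool_pos: [0.6115, 0.1591, 0.2072]
tool_rot: [0.023, 3.133, 0.002]
contact_force: [-0.7, 0.5, -1.1]
opening: 0.0185
t: 12.55
tool_pos: [0.5555, -0.2601, 0.2003]
tool_rot: [-0.024, -3.14, -0.002]
contact_force: [0.2, -0.2, -0.4]
opening: 0.0181
[ 0.55545644 -0.2600581   0.2003352 ] [-2.36578704e-02 -3.14005122e+00 -2.27863958e-03] [ 0.20717123 -0.19763476 -0.38017612] 0.018064630414051142
[[318.6, 211.4], [314.2, 195.0]]
[[236.6, 176.5], [238.3, 193.2]]
[[330.0, 144.1], [327.8, 165.0]]
249 152 3
204 160 6
288 124 5
[([320.8, 258.6, 37.4, 105.0], 0.95)]
[([231.9, 162.4, 14.9, 30.7], 0.62)]
[([331.6, 132.7, 3.5, 25.2], 0.58)]
```

View pics/m4.png

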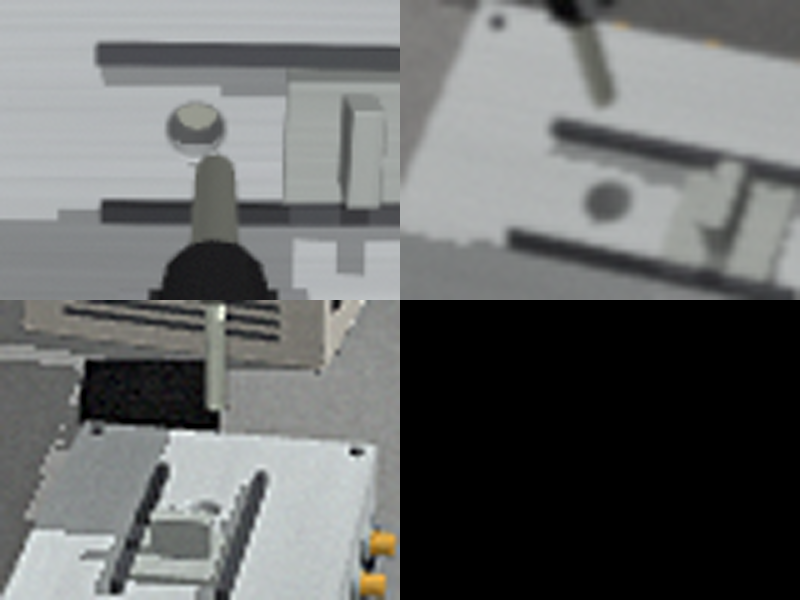

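Run:
```python
from h import *
from scipy.optimize import least_squares
p=ctrl.get_image("wrist");s=ctrl.get_image("scene");d=ctrl.get_image("side");T=np.load("pics/T4.npy")
f=lambda X:np.r_[(wproj(p,T,X)[0]-[320.5,211.5]),(proj(s,X)[0]-[237.6,175.9]),(proj(d,X)[0]-[331,144.8])]
r=least_squares(f,[.556,-.26,.127]);print(r.x,np.round(f(r.x),1))
for z in(.125,.127,.129):print(watz(p,T,(320.5,211.5),z))
o=ctrl.get_obs();print(o["tool_pos"],R.from_rotvec(o["tool_rot"]).as_matrix().round(4).tolist())
# hole again
f=lambda X:np.r_[(wproj(p,T,[X[0],X[1],.064])[0]-[314.3,195]),(proj(s,[X[0],X[1],.064])[0]-[238.5,193.5])]
r=least_squares(f,[.56,-.26]);print(r.x)
```

```text
[ 0.55486668 -0.25852339  0.12768437] [ 0.1 -0.4 -0.3  0.3 -0.8 -0.7]
[ 0.55622407 -0.25862535  0.125     ]
[ 0.55545916 -0.25862563  0.127     ]
[ 0.55469426 -0.25862592  0.129     ]
[ 0.55613379 -0.26016215  0.20134136] [[-0.9999, 0.014, 0.0001], [0.014, 0.9999, -0.0001], [-0.0001, -0.0001, -1.0]]
[ 0.56278793 -0.26421991]
```

```bash
python3 -m jog '[0,-0.0077,-0.0056,0,0,0,0, 0,0,0,0.02,0,0,0, 0,0,0,0.02,0,0,0, 0,0,0,0.012,0,0,0, 0,0,0,0,0,0,0, 0,0,0,0,0,0,0]'
python3 - <<'E'
from h import *
o=ctrl.get_obs();print(o["tool_pos"],o["contact_force"],o["opening"])
p,T=wcam();s=ctrl.get_image("scene");d=ctrl.get_image("side");np.save("pics/T5.npy",T)
tp=o["tool_pos"]-[0,-.0015,.0735];ap=np.array([.5628,-.2643,.064])
def crop(I,c,k,w=400,h=300):
    x=int(c[0]-w/2/k);y=int(c[1]-h/2/k);print(x,y,k);return cv2.resize(I[y:y+int(h/k),x:x+int(w/k)],(w,h),interpolation=cv2.INTER_CUBIC)
A=crop(p["image"],wproj(p,T,ap)[0],5);B=crop(s["image"],proj(s,ap)[0],8);D=crop(d["image"],proj(d,ap)[0],8)
cv2.imwrite("pics/m5.png",np.vstack([np.hstack([A,B]),np.hstack([D,D*0])]))
for pr in(lambda X:wproj(p,T,X),lambda X:proj(s,X),lambda X:proj(d,X)): print(np.round(pr(np.array([tp,ap])),1).tolist())
E
```

```text
t: 13.75
tool_pos: [0.5639, -0.2665, 0.1497]
tool_rot: [0.023, 3.141, -0.001]
contact_force: [0.1, -0.4, -1.0]
opening: 0.0185
[ 0.56385488 -0.26654089  0.14967518] [ 0.14632913 -0.44121083 -0.96893885] 0.01849547455116713
281 174 5
213 174 8
302 146 8
[[320.8, 211.2], [321.6, 204.4]]
[[237.1, 190.9], [238.3, 193.2]]
[[327.3, 160.7], [327.7, 165.0]]
```

View pics/m5.png

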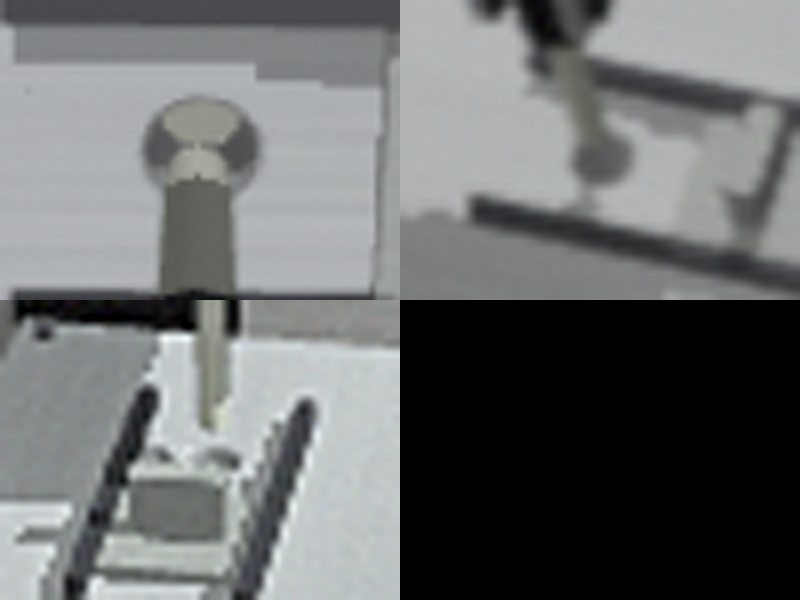

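```bash
python3 -m jog '[0,0.001,0.0005,0.005,0,0,0, 0,0,0,0.008,0,0,0, 0,0,0,0.008,0,0,0, 0,0,0,0.008,0,0,0, 0,0,0,0.004,0,0,0, 0,0,0,0,0,0,0]' 90; python3 -m jog '[0,0,0,0.003,0,0,0, 0,0,0,0,0,0,0]';  python3 -m jog '[0,0,0,0.003,0,0,0, 0,0,0,0,0,0,0]'; python3 -m jog '[0,0,0,0.002,0,0,0, 0,0,0,0,0,0,0]'
```

```text
t: 14.65
tool_pos: [0.5624, -0.2657, 0.1156]
tool_rot: [-0.023, -3.141, -0.001]
contact_force: [0.8, 0.1, -0.1]
opening: 0.018
t: 14.9
tool_pos: [0.5626, -0.2659, 0.1132]
tool_rot: [-0.023, -3.141, -0.0]
contact_force: [0.5, -0.4, -0.9]
opening: 0.0182
t: 15.15
tool_pos: [0.5629, -0.266, 0.1108]
tool_rot: [0.023, 3.141, -0.001]
contact_force: [-0.3, 0.6, 1.9]
opening: 0.0178
t: 15.4
tool_pos: [0.5629, -0.266, 0.1087]
tool_rot: [0.023, 3.141, -0.001]
contact_force: [-0.8, 0.5, 3.6]
opening: 0.0181
```

```bash
python3 -m jog '[0,0,0,0.002,0,0,0, 0,0,0,0,0,0,0]'; python3 -m jog '[0,0,0,0.002,0,0,0, 0,0,0,0,0,0,0]';  python3 -m jog '[0,0,0,0.0015,0,0,0, 0,0,0,0,0,0,0]'; python3 -m jog '[0,0,0,0.001,0,0,0, 0,0,0,0,0,0,0]'
```

```text
t: 15.65
tool_pos: [0.5629, -0.266, 0.1067]
tool_rot: [0.023, 3.141, -0.001]
contact_force: [-0.9, 0.4, 3.9]
opening: 0.0179
t: 15.9
tool_pos: [0.5634, -0.2662, 0.1065]
tool_rot: [0.023, 3.14, -0.001]
contact_force: [-2.3, 1.4, 10.6]
opening: 0.0179
t: 16.15
tool_pos: [0.5636, -0.2663, 0.1063]
tool_rot: [0.023, 3.14, -0.001]
contact_force: [-4.2, 2.4, 17.0]
opening: 0.018
t: 16.4
tool_pos: [0.5639, -0.2664, 0.1062]
tool_rot: [0.023, 3.139, -0.002]
contact_force: [-6.4, 3.8, 19.4]
opening: 0.0181
```

```bash
python3 -m jog '[0,0,0,0,0,0,0, 0,0,0,0,0,0,0, 0,0,0,0,0,0,0, 0,0,0,0,0,0,0, 0,0,0,0,0,0,0, 0,0,0,0,0,0,0, 0,0,0,0,0,0,0, 0,0,0,0,0,0,0, 0,0,0,0,0,0,0, 0,0,0,0,0,0,0]';python3 -m jog '[0,0,0,0,0,0,0, 0,0,0,0,0,0,0, 0,0,0,0,0,0,0, 0,0,0,0,0,0,0, 0,0,0,0,0,0,0, 0,0,0,0,0,0,0, 0,0,0,0,0,0,0, 0,0,0,0,0,0,0, 0,0,0,0,0,0,0, 0,0,0,0,0,0,0]'
python3 - <<'E'
from h import *
p,T=wcam();s=ctrl.get_image("scene")
A=cv2.resize(p["image"][140:280,220:440],(660,420),interpolation=cv2.INTER_CUBIC)
cv2.imwrite("pics/m6.png",A)
for n in["ring_centre","attenuator_centre","heatsink_centre"]: print(n,[(np.round(b["box"],1).tolist(),round(b["p"],2)) for b in ctrl.boxes_of(n,s)[:1]])
E
```

```text
t: 17.65
tool_pos: [0.5639, -0.2664, 0.1063]
tool_rot: [0.023, 3.139, -0.002]
contact_force: [-4.0, 3.9, 19.0]
opening: 0.0182
t: 18.9
tool_pos: [0.5639, -0.2664, 0.1062]
tool_rot: [0.023, 3.139, -0.002]
contact_force: [-5.3, 4.4, 19.5]
opening: 0.0178
ring_centre [([422.4, 193.2, 32.1, 30.5], 0.61)]
attenuator_centre [([156.4, 212.6, 36.3, 34.9], 0.44)]
heatsink_centre [([157.7, 212.2, 34.7, 40.2], 0.7)]
```

View pics/m6.png

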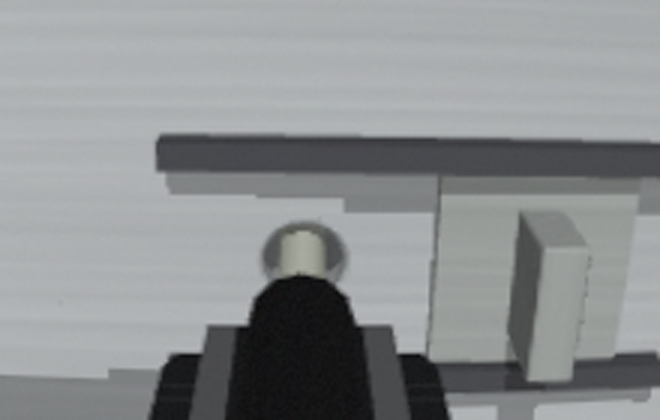

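The shank is centred in the hole at zoom ~(303,255). The shutter is still open, its fin well clear, and the push holds steady at about 19 N. Handing in.

```bash
python3 -c "
from h import *
print(ctrl.get_obs()['contact_force']); print(ctrl.finish_job())"
```

```text
[-5.27169818  3.48518497 19.64378341]
the job is handed in; nothing more can be done
None
```

The job is handed in at about 19 s of the 54 s allowed, with the arm still gripping the stylus (90 N) and holding the button down.

- **Shutter:** I gripped the fin and slid it until it met its stop. The image puts it about 50 mm from the hole, and the last picture shows it still open.
- **Button:** I drew the stylus from its stand and lowered it through the hole. The button gave way over about 5 to 6 mm to a hard stop. I held it there for more than 2.5 s at a steady 19–20 N upward, with about 6 N sideways. The tip height works out at about 33 mm, as expected for fully down; I had no direct reading of the button joint.
- **Loose parts:** In the last scene picture the ring and heat sink are where they were, to within 2 px. The network's attenuator check failed: its best box (p 0.44) fell on the heat sink. So I could not confirm the attenuator at the end, though the arm never went near it.

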